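# Reset the swivel head of a fossil vise to its angle line and reclamp it

## Robot

A 6-joint arm with a two-finger parallel gripper is mounted at the origin on a cart in front of the work surface, level with it; the furniture and walls round the work are solid. World frame = base frame: x ahead of the robot, y to its left, z up, the work surface at z = 0. Lengths are in mm, angles in rad, forces in N, time in s.
With the tool pointing down it reaches from about 375 to 975 mm from the base axis. Payload 3.8 kg.
Tool frame: the origin (TCP) lies between the finger pads; the fingertips stand robot.tip_extent ahead of it and the grasp point (between the pads) lies 11 mm behind it (robot.tip_extent is the distance from the TCP to the fingertips, in mm); z points along the fingers, y is the line along which they close (so a half turn about z gives the same grasp; the last joint's range is limited). The gripper opens to 85 mm and grips with 20 to 120 N. Pads are 22 mm wide; open, the fingers measure 114 mm over their backs; the gripper's body (76 mm by 85 mm) begins 54 mm behind the grasp point. The pads swing forward as they close: fully open they stand 13 mm farther back than shut.
Start: joints at [1.067, 0.264, 1.604, -0, 1.274, -0.037], TCP at [303.768, 602.78, 239.28] pointing down, gripper open.
Joint ranges: [-2.63, 2.63], [-0.94, 2.18], [0.31, 2.57], [-1.31, 4.45], [0, 2.66], [-2.55, 2.55]. Speed limits (rad/s): [2.57, 2.57, 3.14, 3.14, 3.14, 3.14].

## Interface

Orientations are given as a unit quaternion [w, x, y, z].
In Python, from plant import robot gives the robot as it stands.
- The arm moves only by the tool carry_out, never from a script. Its argument "steps" is one flat list of numbers, 7 for each row, row after row: the turn, a rotation vector about the world's x, y, z in units of 8 degrees (1.0 is 8 degrees), then the shift along the world's x, y, z in units of 50 mm (1.0 is 50 mm), then the opening, from 0 (shut) to 1 (fully open). A call has 1 to 12 rows; each row shifts and turns the commanded pose from where the row before left it; what a row does not reach is not made up. A row lasts 1/10 s, in which the tool goes at most 50 mm and 8.59 degrees, less where a joint would pass 70% of its speed; a pose out of reach is approached as far as the arm can. A call is refused whole if a number of a shift passes 1 or a number of a turn 1, either way. A call with a gripper value outside its range is refused whole. The fingers move at their own pace and stop on an object; the grip force is fixed at half the most. Time passes only in rows, so rows that do not move let the fingers close. It gives the time, the measured TCP pose, the force, the opening and the grip force at its end, in the units of the state.
- robot.get_state(): the state, without advancing time (a new reading comes with each control period).
- robot.camera(name): name is "side" or "top" or "wrist"; returns a dict with "image" (384x512x3 uint8, blue, green, red), "mtx" (3x3 intrinsics, pixels), "eye" and "rotation" of the camera in the world. Camera axes: x right, y down, z forward; pixel columns grow to the right and rows downward; lengths in mm; the calibration is good to about 2 mm. A picture is of the moment at which its call begins. There is no depth.
- robot.sign_off(): hands the job in; it is judged then, once.
The state is a dict: "clock": time; "joint_positions": joint angles; "qvel": joint speeds; "joint_efforts": joint torques, N m; "ee_pos": TCP position; "tool_rot": TCP orientation; "contact_force": force on the tool from outside, world axes, zero at the start; "moment": the same for the moment, N m; "opening": opening from 0.0 (shut) to 1.0 (fully open); "grip_force": force on a finger pad.
Only numpy, scipy, OpenCV 4.12 (cv2) and the standard library are available. Lean on these libraries where they do the work, as an engineer would, in place of code of your own. Each camera call takes 0.05 s, during which the arm holds its last target. There are 200 camera calls.

## Task

The swivel head of the specimen vise has been left off its setting. Slacken the ball-ended clamp handle until the head swings freely, swing the head round until its pointer stands on the one long line of the scale, then tighten the clamp handle again firmly, with a pull of about 10 N at the ball, not overtight. Never force the head round against the clamp, keep off the fossil in the jaws, and leave the other things on the desk alone.

Things in the scene. Friction and masses are not known exactly. Their poses are not given: they have to be found in the camera images.
- vise_base: Fixed grey cast base of a small vise: disc 212 mm across, 20 mm high, three bolted lugs out to 130 mm, 21 mm high. Origin: centre of its underside, on the vertical swivel axis. z up; +y points to the scale's long line, the clamp is on the -y side. Scale: short dark lines 5 degrees apart on the disc's top. Left before it stands a fixed rod 412 mm tall.
- long_mark (a point): The one long broad line of the scale on the base (16 mm long, 3 mm wide): the point on it 93 mm from the swivel axis, 21 mm high.
- swivel_head: Head that swivels on the base about the vertical axis (1.15 rad clockwise, 0.65 rad anticlockwise of the long line): flange 170 mm across, top 36 mm high, above it a bed and two jaws (109 mm high, within 57 mm of the axis). Clamp slack, it turns with 1 to 3 N at the jaw-screw knob and stays where left. Origin: on the swivel axis, 21.5 mm up; -x towards the jaw-screw knob, +y to the pointer.
- pointer_tip (a point): Tip of the dark steel pointer (12 mm wide, tapering, 9 mm thick) on the head's flange, 93 mm from the swivel axis, just above the scale; from above, 90 degrees clockwise from the jaw-screw knob. At the start it stands 20 to 55 degrees clockwise of the long line.
- jaw_knob (a point): Centre of the black hand knob on the end of the vise's jaw screw, 125 mm from the swivel axis, 60 mm high: a cylinder 31 mm across and 24 mm long lying along the screw (radially), clear of the base; the place to hold to swing the head (grip it across from above, or push it sideways). It does not turn about the screw.
- clamp_shoe: Brass shoe, 26 x 18 x 8 mm, that the clamp screw presses down on the head's flange, 74 mm from the swivel axis under the clamp arm. Once it meets the flange the grip grows by about 155 N per radian of handle. At which handle angle it meets differs from start to start (over 1.1 rad) and cannot be seen; the starting grip is 20 to 215 N. Origin: on the clamp axis, within 5 mm of desk height.
- clamp_axis (a point): Point on the vertical axis of the clamp screw (74 mm from the swivel axis, on the base's -y side), 95 mm high. The screw stands in a fixed gooseneck arm 30 mm wide with its top 68 mm high.
- handle_ball (a point): Centre of the 25 mm black ball on the 9 mm bar of the clamp handle, 75 mm from the clamp axis, 95 mm high (within 6 mm). Clockwise from above tightens; stops about 80 degrees either side of outwards. Steady pull at the ball, square to the bar: about 1 N while slack; tightening, 8 N at 62 N of grip, 10 N at 85, 12 N at 110; undoing, under half that. It stays where left.
- fossil_lump: Brown lump of fossil rock, 57 x 70 x 40 mm, held between the jaws, top 112 mm high. Fixed to the head. Origin: centre of its underside.
- glue_bottle: Slim glue bottle with pointed cap, 45 x 45 x 121 mm, behind the vise to its left; bystander. Origin: centre of its underside.
- tack_hammer: Light hammer, 90 x 248 x 24 mm, lying at the right edge; bystander. Origin: centre of its underside.
- chisel: Small cold chisel, 12 x 138 x 12 mm, lying in front of the vise; bystander. Origin: centre of its underside.
- brush: Round paint brush, 11 x 197 x 11 mm, lying in front of the vise; bystander. Origin: centre of its underside.
- putty_tin: Low round putty tin, 62 mm across, 26 mm high, right front of the vise; bystander. Origin: centre of its underside.
- loupe: Folding loupe, 34 x 67 x 14 mm, lying right behind the vise; bystander. Origin: centre of its underside.

How it is judged:
By the outcome, as a careful person would: the job done as asked, in the order asked, and still so for the second after the job is handed in, with the robot touching nothing.
It also fails if it takes over 67 s, if anything falls off the work surface, if the arm or the gripper's body presses on something with over 40 N, if the wrist force passes 120 N, or if a joint passes its speed limit or range.

## Working session

There is one attempt and no reset: what is moved stays moved. The work goes in short steps, Python scripts to look and compute and a tool call to move; the robot and the scene stay as the last step left them, time stands still between calls to the robot, and variables do not carry over. Pictures are saved under pics/ and viewed, at most 10 in all, crops included, and the job is handed in when it is done.

Besides the shell and the picture viewer there is one more tool, called by a JSON object that holds its "fn" and its "kwargs", one argument or row to a line. carry_out: Moves the arm, as the interface text tells. Its arguments: {"type":"object","properties":{"steps":{"type":"array"}},"required":["steps"]}

```bash
mkdir -p pics; ls; python3 - <<'E'
from plant import robot
import cv2,numpy as np
print(robot.tip_extent)
s=robot.get_state();print(s)
for n in("top","side"):
    c=robot.camera(n);cv2.imwrite(f"pics/{n}0.png",c["image"]);np.savez(f"{n}0.npz",**c)
    cv2.imwrite(f"pics/{n}0b.png",cv2.resize(c["image"],(800,600),interpolation=cv2.INTER_CUBIC))
    print(n,c["mtx"],c["eye"],c["rotation"])
E
```

```text
pics
8.0
{'clock': 0.0, 'joint_positions': array([ 1.06711239e+00,  2.64766552e-01,  1.60539337e+00, -1.32463301e-05,
        1.27369553e+00, -3.68871626e-02]), 'qvel': array([-1.20440640e-03, -5.81378459e-04, -1.97101112e-03, -1.64825889e-04,
       -2.53393628e-06,  1.56948309e-04]), 'joint_efforts': array([-5.19278929e-04, -5.15118921e+01, -3.67304599e+01, -1.84751852e-04,
        1.34713127e-02, -8.07884447e-06]), 'ee_pos': array([303.41813182, 602.15334804, 237.94252025]), 'tool_rot': array([-2.95989587e-04,  2.31283053e-01,  9.72885846e-01, -1.09201183e-03]), 'contact_force': array([ 0.00473128,  0.44108631, -0.29843941]), 'moment': array([0.00582994, 0.02383064, 0.01779766]), 'grip_force': 0.0, 'opening': 0.9995783455266861}
top [[352.27026008   0.         257.41120689]
 [  0.         352.27026008 195.85964199]
 [  0.           0.           1.        ]] [ 444.52826371 -217.76119283 1052.31633066] [ 0.02454189 -0.70064114  0.71198844 -0.03965032]
side [[462.9392027    0.         257.85670886]
 [  0.         462.9392027  193.82457594]
 [  0.           0.           1.        ]] [   22.26773084 -1307.63594437   710.96331004] [-0.50333425  0.83527053 -0.18308035  0.12433568]
```

View pics/top0b.png

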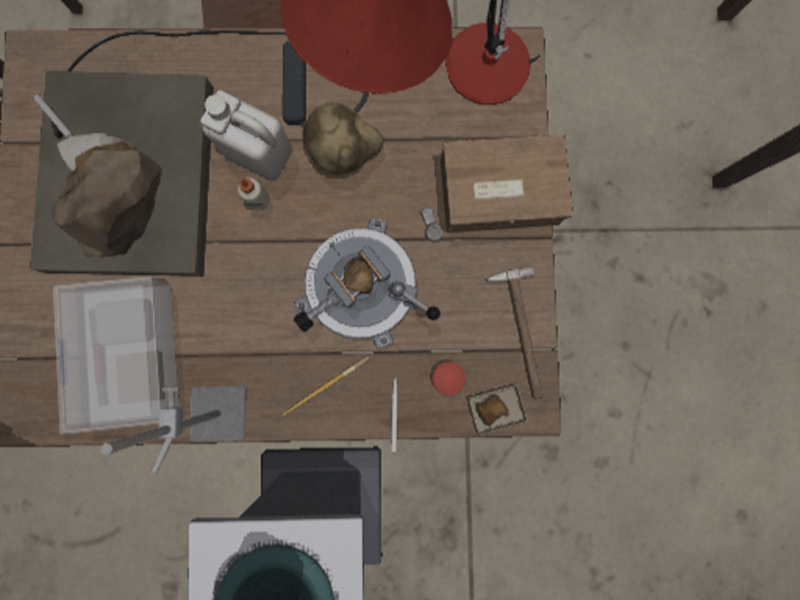

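View pics/side0b.png

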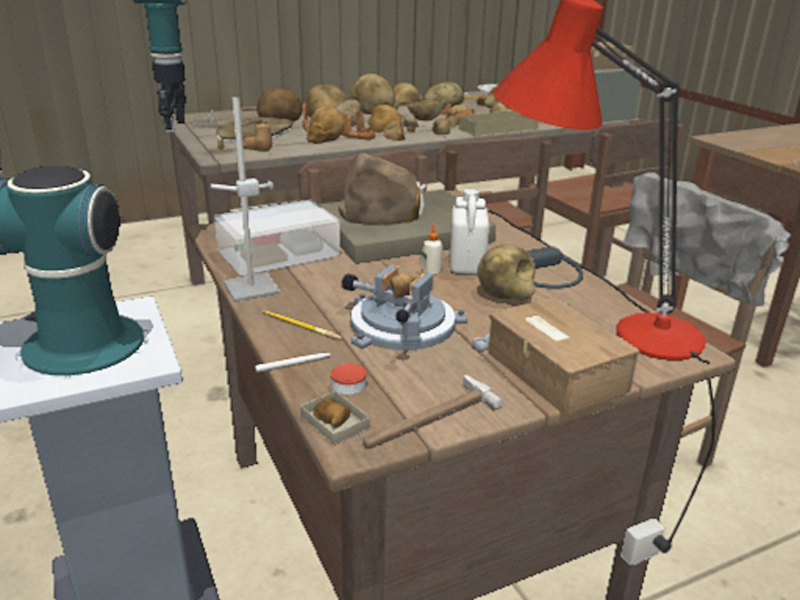

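The top view shows the vise axis near (360,283), the ball near (433,313) and the knob near (303,321), all in the enlarged pixels. I'll crop in closer to measure.

```bash
python3 - <<'E'
import cv2
im=cv2.imread("pics/top0.png")
# crop cols 180-290, rows 135-225
cv2.imwrite("pics/topc.png",cv2.resize(im[137:227,180:290],None,fx=6.5,fy=6.5,interpolation=cv2.INTER_CUBIC))
im=cv2.imread("pics/side0.png")
cv2.imwrite("pics/sidec.png",cv2.resize(im[160:230,210:305],None,fx=8,fy=8,interpolation=cv2.INTER_CUBIC))
E
```

```text
(no output)
```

View pics/topc.png

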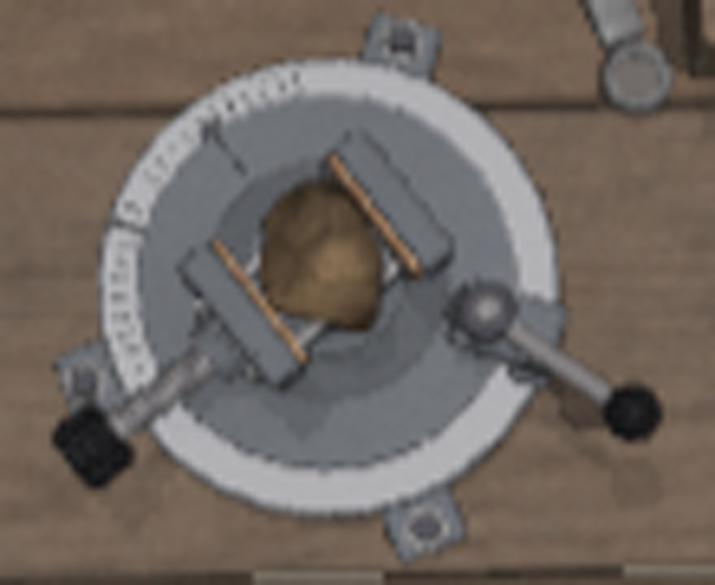

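View pics/sidec.png

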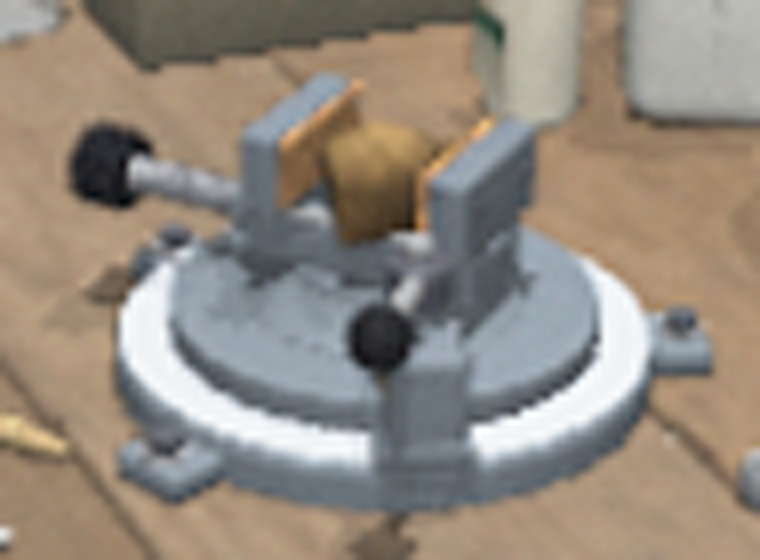

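In the crop, the disc centre is (328,287) and the disc's edges run x 100–556, y 60–515. The clamp top is (485,308), the ball (632,411), the knob (93,445) and the pointer tip about (208,128). The long line is near (128,228).

```bash
cat > h.py <<'E'
import numpy as np, cv2
from scipy.spatial.transform import Rotation as R
def ray(c,uv,z):
    r=c["rotation"]; r=np.asarray(r)
    M=R.from_quat(r,scalar_first=True).as_matrix() if r.size==4 else r
    d=M@np.linalg.inv(c["mtx"])@np.array([uv[0],uv[1],1.]); e=np.asarray(c["eye"])
    return e+d*(z-e[2])/d[2]
def proj(c,p):
    M=R.from_quat(np.asarray(c["rotation"]),scalar_first=True).as_matrix()
    q=c["mtx"]@M.T@(np.asarray(p,float)-c["eye"]); return q[:2]/q[2]
E
python3 - <<'E'
from h import *
c=dict(np.load("top0.npz")); s=dict(np.load("side0.npz"))
f=lambda x,y:((x+.5)/6.5+180-.5,(y+.5)/6.5+137-.5)
P={}
for n,x,y,z in[("axis",328,287,20),("mark",128,228,21),("tip",208,128,22),("knob",93,445,60),("clamp",485,308,100),("ball",632,411,95)]:
    P[n]=ray(c,f(x,y),z);print(n,P[n].round(1))
a=P["axis"]
an=lambda p,q:np.degrees(np.arctan2(*(p-q)[1::-1]))
for n in("mark","tip","knob","clamp"):print(n,an(P[n],a),np.hypot(*(P[n]-a)[:2]))
print("ball/clamp",an(P["ball"],P["clamp"]),np.hypot(*(P["ball"]-P["clamp"])[:2]))
g=lambda x,y:((x+.5)/8+210-.5,(y+.5)/8+160-.5)
print("side ball",ray(s,g(381,337),95),"knob",ray(s,g(115,165),60))
E
```

```text
axis [ 584.4 -160.6   20. ]
mark [612.5 -70.4  21. ]
tip [ 657.9 -106.9   22. ]
knob [511.5 -60.7  60. ]
clamp [ 563.8 -230.7  100. ]
ball [ 519.9 -291.8   95. ]
mark 72.6893079672638 94.55631807445573
tip 36.16795981953759 91.03755175572647
knob 126.08847185194628 123.72901492647064
clamp -106.42777641824252 72.99127247378973
ball/clamp -125.6559797114393 75.18804896112174
side ball [ 522.3309417  -290.19220565   95.        ] knob [514.56671818 -60.01670749  60.        ]
```

{"fn": "carry_out", "kwargs": {
  "steps": [0, 0, -0.56, 0.38, -0.82, 0.2, 1, 0, 0, -0.56, 0.38, -0.82, 0.2, 1, 0, 0, -0.56, 0.38, -0.82, 0.2, 1, 0, 0, -0.56, 0.38, -0.82, 0.2, 1, 0, 0, -0.56, 0.38, -0.82, 0.2, 1, 0, 0, -0.56, 0.38, -0.82, 0.2, 1, 0, 0, -0.56, 0.38, -0.82, 0.2, 1, 0, 0, -0.56, 0.38, -0.82, 0.2, 1, 0, 0, -0.56, 0.38, -0.82, 0.2, 1, 0, 0, -0.56, 0.38, -0.82, 0.2, 1, 0, 0, -0.56, 0.38, -0.82, 0.2, 1, 0, 0, 0, 0, 0, 0, 1]
}}

```text
clock: 1.3
ee_pos: [515.0, 147.2, 350.6]
tool_rot: [0.002, 0.619, 0.786, 0.0]
contact_force: [0.1, 0.6, 0.5]
opening: 1.001
grip_force: 0.0
```

{"fn": "carry_out", "kwargs": {
  "steps": [0, 0, -0.56, 0.01, -0.8, -0.34, 1, 0, 0, -0.56, 0.01, -0.8, -0.34, 1, 0, 0, -0.56, 0.01, -0.8, -0.34, 1, 0, 0, -0.56, 0.01, -0.8, -0.34, 1, 0, 0, -0.56, 0.01, -0.8, -0.34, 1, 0, 0, -0.56, 0.01, -0.8, -0.34, 1, 0, 0, -0.56, 0.01, -0.8, -0.34, 1, 0, 0, -0.56, 0.01, -0.8, -0.34, 1, 0, 0, -0.56, 0.01, -0.8, -0.34, 1, 0, 0, -0.56, 0.01, -0.8, -0.34, 1, 0, 0, -0.56, 0.01, -0.8, -0.34, 1, 0, 0, 0, 0, 0, 0, 1]
}}

```text
clock: 2.5
ee_pos: [516.4, -290.7, 158.6]
tool_rot: [-0.002, 0.889, 0.457, -0.002]
contact_force: [-0.1, 0.7, -0.6]
opening: 0.996
grip_force: 0.0
```

```bash
python3 - <<'E'
from plant import robot
from h import *
s=robot.get_state();print(s["ee_pos"],s["tool_rot"],s["contact_force"])
c=robot.camera("wrist");np.savez("w1.npz",**c);print(c["eye"],c["rotation"])
cv2.imwrite("pics/w1.png",c["image"])
for n,p in dict(ball=(521,-291,95),clamp=(563.8,-230.7,100),mark=(612.5,-70.4,21)).items():print(n,proj(c,p))
E
```

```text
[ 516.38325292 -290.69739143  158.62791235] [-0.00172813  0.88922101  0.45747134 -0.00172552] [-0.1141794   0.68987296 -0.64414224]
[ 560.16375319 -231.77065716  293.15629107] [ 0.13744232  0.94231222 -0.30161623 -0.04674326]
ball [259.94325488 211.36432706]
clamp [260.30487964  83.8875559 ]
mark [ 173.91686343 -181.92754253]
```

View pics/w1.png

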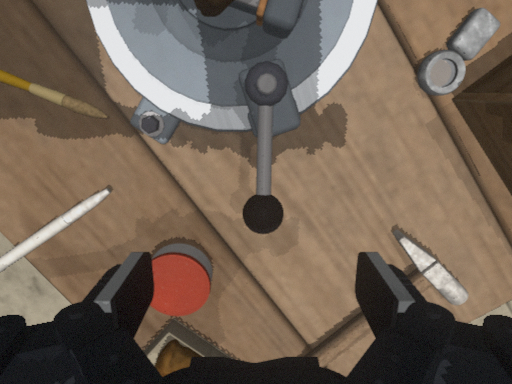

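The wrist view shows the ball at (263,213) and the clamp top at (267,84), both within about 3 mm of my estimates. The ball sits between the open fingers, so I'll descend and cage it.

{"fn": "carry_out", "kwargs": {
  "steps": [0, 0, 0, 0.04, 0, -0.5, 1, 0, 0, 0, 0.04, 0, -0.5, 1, 0, 0, 0, 0, 0, -0.45, 1, 0, 0, 0, 0, 0, 0, 0.5, 0, 0, 0, 0, 0, 0, 0.5, 0, 0, 0, 0, 0, 0, 0.5, 0, 0, 0, 0, 0, 0, 0.5]
}}

```text
clock: 3.25
ee_pos: [523.6, -288.5, 91.8]
tool_rot: [0.001, 0.888, 0.46, 0.001]
contact_force: [0.4, -0.3, 0.1]
opening: 0.501
grip_force: 0.0
```

```bash
python3 - <<'E'
from h import *
c=dict(np.load("w1.npz"))
b=ray(c,(263,213),95);k=ray(c,(267,84),103);print(b,k,np.degrees(np.arctan2(*(b-k)[1::-1])),np.hypot(*(b-k)[:2]))
from plant import robot
print(robot.get_state()["contact_force"],robot.get_state()["ee_pos"])
E
```

```text
[ 521.90797822 -292.94481883   95.        ] [ 566.57251799 -232.80717143  103.        ] -126.60146222792062 74.90966391698235
[ 0.40460207 -0.32628436  0.10370163] [ 523.59210958 -288.54016874   91.78818453]
```

```bash
cat > arc.py <<'E'
import sys,numpy as np
# arc.py cx cy R z a0(list...) -> rows in call units from current actual pose
def rows(C,r,angs,start=None):
    C=np.array(C);p=np.array(start) if start is not None else C+r*np.array([np.cos(np.radians(angs[0])),np.sin(np.radians(angs[0]))])
    q=angs[0]
    for a in angs[1:]:
        n=C+r*np.array([np.cos(np.radians(a)),np.sin(np.radians(a))])
        d=np.round((n-p)/50,2);t=round((a-q)/8,2);p=p+d*50;q+=t*8
        print(f"0, 0, {t}, {d[0]}, {d[1]}, 0,")
    print(p,q)
E
python3 - <<'E'
from arc import *
rows((565,-232),75,[-126]+list(np.arange(-122.5,-26,3.5)),(523.6,-288.5))
E
```

```text
0, 0, 0.44, 0.02, -0.14, 0,
0, 0, 0.44, 0.08, -0.04, 0,
0, 0, 0.43, 0.08, -0.04, 0,
0, 0, 0.44, 0.09, -0.04, 0,
0, 0, 0.44, 0.08, -0.03, 0,
0, 0, 0.44, 0.09, -0.03, 0,
0, 0, 0.43, 0.09, -0.02, 0,
0, 0, 0.44, 0.09, -0.02, 0,
0, 0, 0.44, 0.09, -0.01, 0,
0, 0, 0.44, 0.09, 0.0, 0,
0, 0, 0.43, 0.09, 0.0, 0,
0, 0, 0.44, 0.09, 0.01, 0,
0, 0, 0.44, 0.1, 0.01, 0,
0, 0, 0.44, 0.09, 0.02, 0,
0, 0, 0.43, 0.08, 0.02, 0,
0, 0, 0.44, 0.09, 0.03, 0,
0, 0, 0.44, 0.09, 0.03, 0,
0, 0, 0.44, 0.08, 0.04, 0,
0, 0, 0.43, 0.08, 0.05, 0,
0, 0, 0.44, 0.08, 0.05, 0,
0, 0, 0.44, 0.07, 0.05, 0,
0, 0, 0.44, 0.07, 0.06, 0,
0, 0, 0.43, 0.07, 0.06, 0,
0, 0, 0.44, 0.06, 0.07, 0,
0, 0, 0.44, 0.06, 0.07, 0,
0, 0, 0.44, 0.06, 0.07, 0,
0, 0, 0.43, 0.05, 0.08, 0,
0, 0, 0.44, 0.04, 0.08, 0,
[ 631.1 -267. ] -28.000000000000043
```

Lowering about 3 mm while starting the arc.

{"fn": "carry_out", "kwargs": {
  "steps": [0, 0, 0.44, 0.02, -0.14, -0.06, 0.5, 0, 0, 0.44, 0.08, -0.04, 0, 0.5, 0, 0, 0.43, 0.08, -0.04, 0, 0.5, 0, 0, 0.44, 0.09, -0.04, 0, 0.5]
}}

```text
clock: 3.65
ee_pos: [535.5, -301.3, 87.9]
tool_rot: [-0.0, 0.825, 0.565, -0.0]
contact_force: [-3.2, 1.6, 1.2]
opening: 0.501
grip_force: 1.9
```

{"fn": "carry_out", "kwargs": {
  "steps": [0, 0, 0.44, 0.08, -0.03, 0, 0.5, 0, 0, 0.44, 0.09, -0.03, 0, 0.5]
}}

```text
clock: 3.85
ee_pos: [544.0, -304.4, 88.0]
tool_rot: [-0.0, 0.789, 0.615, -0.0]
contact_force: [-2.6, 0.3, 2.5]
opening: 0.502
grip_force: 1.5
```

{"fn": "carry_out", "kwargs": {
  "steps": [0, 0, 0.43, 0.09, -0.02, 0, 0.5, 0, 0, 0.44, 0.09, -0.02, 0, 0.5, 0, 0, 0.44, 0.09, -0.01, 0, 0.5]
}}

```text
clock: 4.15
ee_pos: [557.8, -307.3, 88.2]
tool_rot: [0.0, 0.729, 0.684, -0.0]
contact_force: [-2.8, -0.0, 2.6]
opening: 0.502
grip_force: 1.1
```

{"fn": "carry_out", "kwargs": {
  "steps": [0, 0, 0.44, 0.09, 0, 0, 0.5, 0, 0, 0.43, 0.09, 0, 0, 0.5, 0, 0, 0.44, 0.09, 0.01, 0, 0.5]
}}

```text
clock: 4.45
ee_pos: [571.7, -307.1, 88.4]
tool_rot: [0.001, 0.664, 0.748, -0.0]
contact_force: [-1.7, -0.5, 0.4]
opening: 0.498
grip_force: 0.7
```

{"fn": "carry_out", "kwargs": {
  "steps": [0, 0, 0.44, 0.1, 0.01, 0, 0.5, 0, 0, 0.44, 0.09, 0.02, 0, 0.5]
}}

```text
clock: 4.65
ee_pos: [581.4, -305.6, 88.4]
tool_rot: [0.001, 0.616, 0.787, -0.0]
contact_force: [-1.3, -0.9, 0.9]
opening: 0.5
grip_force: 0.7
```

{"fn": "carry_out", "kwargs": {
  "steps": [0, 0, 0.43, 0.08, 0.02, 0, 0.5, 0, 0, 0.44, 0.09, 0.03, 0, 0.5]
}}

```text
clock: 4.85
ee_pos: [589.9, -303.0, 88.4]
tool_rot: [0.001, 0.568, 0.823, -0.0]
contact_force: [-1.3, -1.0, 0.4]
opening: 0.498
grip_force: 0.7
```

{"fn": "carry_out", "kwargs": {
  "steps": [0, 0, 0.44, 0.09, 0.03, 0, 0.5, 0, 0, 0.44, 0.08, 0.04, 0, 0.5]
}}

```text
clock: 5.05
ee_pos: [598.5, -299.4, 88.5]
tool_rot: [0.001, 0.516, 0.857, -0.0]
contact_force: [-1.9, -0.8, 0.9]
opening: 0.498
grip_force: 0.6
```

{"fn": "carry_out", "kwargs": {
  "steps": [0, 0, 0.43, 0.08, 0.05, 0, 0.5, 0, 0, 0.44, 0.08, 0.05, 0, 0.5]
}}

```text
clock: 5.25
ee_pos: [606.6, -294.6, 88.5]
tool_rot: [0.001, 0.463, 0.886, -0.0]
contact_force: [-1.6, -2.5, 0.9]
opening: 0.505
grip_force: 0.7
```

The force on the pad fell from 1.9 to 0.7 and then stayed flat from a ball angle of about −92°. The clamp is now slack, with about 30° to spare. I'll back off, raise and move above the knob.

{"fn": "carry_out", "kwargs": {
  "steps": [0, 0, 0, -0.12, -0.08, 0, 0.7, 0, 0, 0, 0, 0, 0, 1, 0, 0, 0, 0, 0, 0.74, 1, 0, 0, 0, 0, 0, 0.74, 1, 0, 0, 0, 0, 0, 0.74, 1, 0, 0, 0.02, -0.29, 0.8, 0, 1, 0, 0, 0.02, -0.29, 0.8, 0, 1, 0, 0, 0.02, -0.29, 0.8, 0, 1, 0, 0, 0.02, -0.29, 0.8, 0, 1, 0, 0, 0.02, -0.29, 0.8, 0, 1, 0, 0, 0.02, -0.3, 0.78, 0, 1, 0, 0, 0, 0, 0, 0, 1]
}}

```text
clock: 6.45
ee_pos: [509.9, -55.1, 197.7]
tool_rot: [-0.001, 0.456, 0.89, 0.001]
contact_force: [0.1, -0.4, 0.2]
opening: 1.003
grip_force: 0.0
```

```bash
python3 - <<'E'
from plant import robot
from h import *
s=robot.get_state();print(s["ee_pos"],s["tool_rot"],s["contact_force"])
c=robot.camera("wrist");np.savez("w2.npz",**c)
cv2.imwrite("pics/w2.png",c["image"])
for n,p in dict(knob=(512.5,-60,60),axis=(585.5,-161,112),mark=(612.7,-72,21),tip=(661,-106,22)).items():print(n,proj(c,p))
E
```

```text
[509.87568872 -55.14555133 197.7349186 ] [-9.76168440e-04  4.55665291e-01  8.90150487e-01  5.48423202e-04] [ 0.11848481 -0.44158941  0.23419792]
knob [252.35085065 189.50861153]
axis [252.4471697  361.65689261]
mark [327.95785962 245.39772602]
tip [343.61173541 295.52870023]
```

View pics/w2.png

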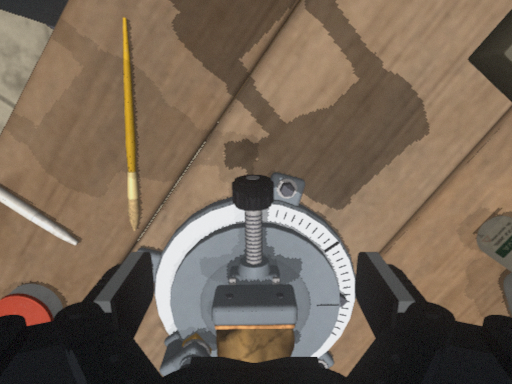

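The wrist view shows the knob at (252,192), the long line at about (333,246) and the pointer tip at about (345,301).

```bash
python3 - <<'E'
from h import *
c=dict(np.load("w2.npz"))
k=ray(c,(252.5,192),60);m=ray(c,(333.5,246),21);t=ray(c,(344,300.5),26)
print(k,m,t)
for a in([585.5,-161],[587,-161],[585,-159.5]):
    A=np.array(a);f=lambda p:(np.degrees(np.arctan2(*(p[:2]-A)[::-1])).round(1),np.hypot(*(p[:2]-A)).round(1))
    print(a,f(k),f(m),f(t))
from arc import *
rows((585.5,-161),126,[126]+list(np.arange(129,164,3)))
E
```

```text
[513.84353969 -61.65832261  60.        ] [617.54489611 -69.30628337  21.        ] [ 662.57628311 -108.8098275    26.        ]
[585.5, -161] (np.float64(125.8), np.float64(122.5)) (np.float64(70.7), np.float64(97.1)) (np.float64(34.1), np.float64(93.1))
[587, -161] (np.float64(126.4), np.float64(123.4)) (np.float64(71.6), np.float64(96.6)) (np.float64(34.6), np.float64(91.8))
[585, -159.5] (np.float64(126.0), np.float64(121.0)) (np.float64(70.2), np.float64(95.9)) (np.float64(33.2), np.float64(92.7))
0, 0, 0.38, -0.1, -0.08, 0,
0, 0, 0.37, -0.1, -0.09, 0,
0, 0, 0.38, -0.1, -0.09, 0,
0, 0, 0.37, -0.09, -0.09, 0,
0, 0, 0.38, -0.09, -0.1, 0,
0, 0, 0.37, -0.08, -0.11, 0,
0, 0, 0.38, -0.07, -0.11, 0,
0, 0, 0.37, -0.07, -0.11, 0,
0, 0, 0.38, -0.06, -0.11, 0,
0, 0, 0.37, -0.06, -0.12, 0,
0, 0, 0.38, -0.05, -0.13, 0,
0, 0, 0.37, -0.05, -0.12, 0,
[ 465.43905821 -122.06385871] 162.0
```

{"fn": "carry_out", "kwargs": {
  "steps": [0, 0, 0, 0.07, -0.12, -0.7, 1, 0, 0, 0, 0, 0, -0.8, 1, 0, 0, 0, 0, 0, -0.8, 1, 0, 0, 0, 0, 0, -0.65, 1, 0, 0, 0, 0, 0, 0, 1, 0, 0, 0, 0, 0, 0, 0.3, 0, 0, 0, 0, 0, 0, 0.3, 0, 0, 0, 0, 0, 0, 0.3, 0, 0, 0, 0, 0, 0, 0.3]
}}

```text
clock: 7.4
ee_pos: [517.4, -65.2, 52.5]
tool_rot: [0.002, 0.457, 0.89, 0.0]
contact_force: [-4.7, 0.4, 13.4]
opening: 0.345
grip_force: 57.6
```

{"fn": "carry_out", "kwargs": {
  "steps": [0, 0, 0, 0, 0, 0.03, 0.3, 0, 0, 0, 0, 0, 0, 0.3]
}}

```text
clock: 7.6
ee_pos: [517.2, -65.3, 52.7]
tool_rot: [0.002, 0.456, 0.89, 0.0]
contact_force: [3.8, -3.8, -2.0]
opening: 0.337
grip_force: 60.8
```

```bash
python3 - <<'E'
from plant import robot
from h import *
from arc import *
s=robot.get_state();print(s["ee_pos"],s["tool_rot"],s["contact_force"],s["moment"])
p=s["ee_pos"][:2];A=np.array([586.5,-161.3]);print(np.hypot(*(p-A)),np.degrees(np.arctan2(*(p-A)[::-1])))
r=np.hypot(*(p-A));a=np.degrees(np.arctan2(*(p-A)[::-1]))
rows(A,r,list(a+np.arange(0,35,3)),p)
E
```

```text
[517.22638898 -65.28884555  52.72190172] [1.85801649e-03 4.56416054e-01 8.89764511e-01 2.20894817e-04] [ 3.83696686 -3.84326556 -1.99547694] [-0.46384525 -0.57536081  0.07630586]
118.39330623765191 125.81106191777332
0, 0, 0.38, -0.1, -0.08, 0,
0, 0, 0.37, -0.09, -0.08, 0,
0, 0, 0.38, -0.09, -0.08, 0,
0, 0, 0.37, -0.09, -0.09, 0,
0, 0, 0.38, -0.08, -0.09, 0,
0, 0, 0.37, -0.08, -0.1, 0,
0, 0, 0.38, -0.07, -0.1, 0,
0, 0, 0.37, -0.06, -0.11, 0,
0, 0, 0.38, -0.06, -0.11, 0,
0, 0, 0.37, -0.05, -0.11, 0,
0, 0, 0.38, -0.05, -0.11, 0,
[ 476.22638898 -118.28884555] 158.8510619177733
```

{"fn": "carry_out", "kwargs": {
  "steps": [0, 0, 0.38, -0.1, -0.08, 0, 0.3, 0, 0, 0.37, -0.09, -0.08, 0, 0.3, 0, 0, 0.38, -0.09, -0.08, 0, 0.3]
}}

```text
clock: 7.9
ee_pos: [503.2, -77.3, 52.7]
tool_rot: [0.002, 0.384, 0.923, 0.0]
contact_force: [3.7, -3.2, -1.6]
opening: 0.337
grip_force: 60.7
```

{"fn": "carry_out", "kwargs": {
  "steps": [0, 0, 0.37, -0.09, -0.09, 0, 0.3, 0, 0, 0.38, -0.08, -0.09, 0, 0.3, 0, 0, 0.37, -0.08, -0.1, 0, 0.3, 0, 0, 0.38, -0.07, -0.1, 0, 0.3, 0, 0, 0.37, -0.06, -0.11, 0, 0.3]
}}

```text
clock: 8.4
ee_pos: [484.4, -101.8, 52.7]
tool_rot: [0.002, 0.261, 0.965, 0.0]
contact_force: [3.8, -1.4, -2.0]
opening: 0.341
grip_force: 60.7
```

{"fn": "carry_out", "kwargs": {
  "steps": [0, 0, 0.38, -0.06, -0.11, 0, 0.3, 0, 0, 0.37, -0.05, -0.11, 0, 0.3, 0, 0, 0.38, -0.05, -0.11, 0, 0.3, 0, 0, 0, 0, 0, 0, 0.3]
}}

```text
clock: 8.8
ee_pos: [476.2, -118.8, 52.7]
tool_rot: [0.002, 0.185, 0.983, -0.0]
contact_force: [2.3, -3.0, -1.9]
opening: 0.336
grip_force: 60.7
```

```bash
python3 - <<'E'
from plant import robot
from h import *
s=robot.get_state();print(s["ee_pos"],s["tool_rot"],s["contact_force"],s["moment"])
cs={n:robot.camera(n) for n in("wrist","top")}
for n in cs:np.savez(n+"3.npz",**cs[n])
a=cv2.resize(cs["wrist"]["image"],(600,450),interpolation=cv2.INTER_CUBIC)
b=cv2.resize(cs["top"]["image"][137:227,180:290],(550,450),interpolation=cv2.INTER_CUBIC)
cv2.imwrite("pics/m3.png",cv2.resize(np.hstack([a[:,150:],b[:,:350]]),None,fx=1,fy=1))
for p in((612.7,-72,21),(586.5,-161,112)):print(proj(cs["wrist"],p),proj(cs["top"],p))
E
```

```text
[ 476.24274279 -118.83618953   52.72349776] [ 1.87123987e-03  1.84695455e-01  9.82793948e-01 -3.77293158e-04] [ 2.31142362 -2.96622746 -1.87409663] [-0.43267085 -0.61978158 -0.04860109]
[405.39328702 399.76145392] [199.82241469 171.59165837]
[255.45369134 629.81957437] [228.22151919 175.38673826]
```

View pics/m3.png

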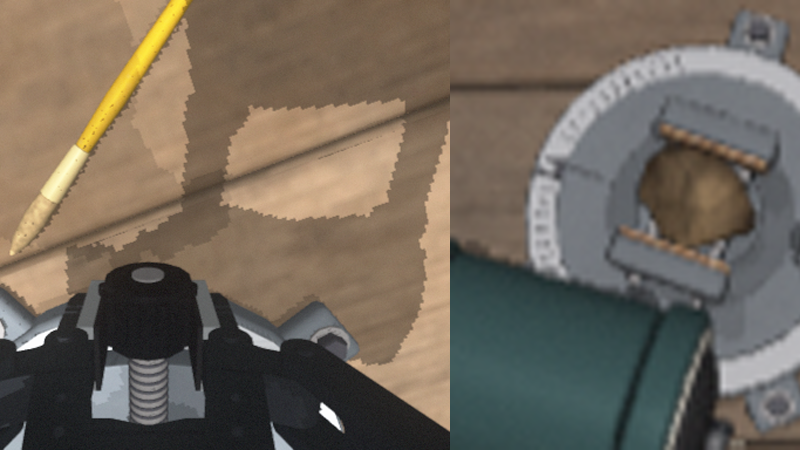

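The top crop shows the pointer still slightly clockwise of the long line, so I'll swing 3.5° more, release, and look from above the mark.

{"fn": "carry_out", "kwargs": {
  "steps": [0, 0, 0.22, -0.03, -0.07, 0, 0.3, 0, 0, 0.22, -0.02, -0.07, 0, 0.3, 0, 0, 0, 0, 0, 0, 0.3, 0, 0, 0, 0, 0, 0, 1, 0, 0, 0, 0, 0, 0, 1, 0, 0, 0, 0, 0, 0, 1, 0, 0, 0, 0, 0, 1, 1, 0, 0, 0, 0, 0, 1, 1, 0, 0, 0, 0.94, 0.35, 0, 1, 0, 0, 0, 0.94, 0.35, 0, 1, 0, 0, 0, 0.94, 0.35, 0, 1, 0, 0, 0, 0, 0, 0, 1]
}}

```text
clock: 10.1
ee_pos: [617.7, -70.1, 151.6]
tool_rot: [0.001, 0.153, 0.988, 0.001]
contact_force: [-0.7, -0.3, -0.8]
opening: 1.0
grip_force: 0.0
```

```bash
python3 - <<'E'
from plant import robot
from h import *
s=robot.get_state();print(s["ee_pos"],s["tool_rot"],s["contact_force"])
c=robot.camera("wrist");np.savez("w4.npz",**c)
u,v=proj(c,(613,-72,21)).astype(int);print(u,v)
x0=max(0,u-75);y0=max(0,v-70)
cv2.imwrite("pics/w4.png",c["image"]);cr=c["image"][y0:y0+120,x0:x0+150];print(x0,y0)
cv2.imwrite("pics/w4c.png",cv2.resize(cr,None,fx=5,fy=5,interpolation=cv2.INTER_CUBIC))
E
```

```text
[617.68506631 -70.10677763 151.62127477] [1.42057381e-03 1.53272775e-01 9.88182684e-01 6.48533272e-04] [-0.7329588  -0.27668863 -0.78925947]
249 179
174 109
```

View pics/w4c.png

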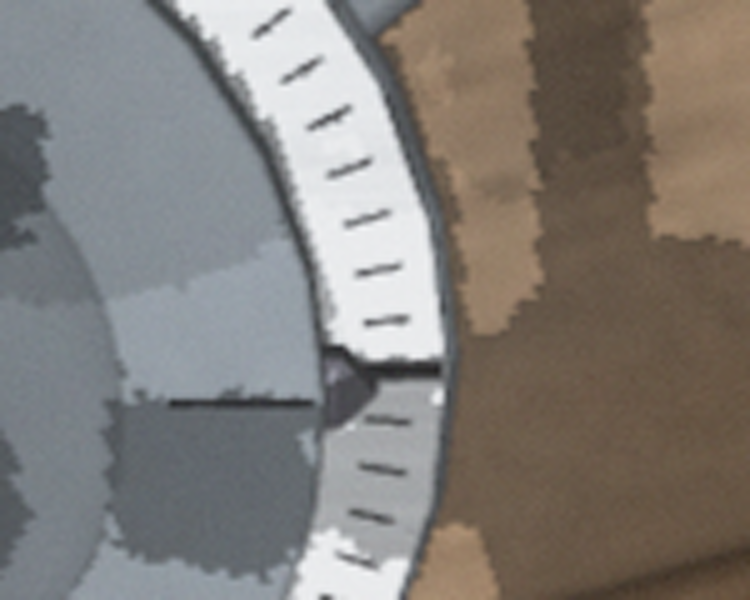

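The crop shows the pointer tip at (376,383), just short of the long line at y≈370, where the 5° spacing is about 50 px. I'll fit the scale lines to convert this to degrees.

```bash
python3 - <<'E'
from h import *
from scipy.optimize import least_squares
c=dict(np.load("w4.npz"))
f=lambda x,y,z:ray(c,((x+.5)/5-.5+174,(y+.5)/5-.5+109),z)[:2]
M={1:(388,321),2:(378,271),3:(367,218),4:(350,170),5:(331,118),6:(304,70),7:(272,22),-1:(388,419),-2:(383,468),-3:(372,516),-4:(358,558)}
# sign: image up = which rotation?
P={i:f(*p,21) for i,p in M.items()}
for sg in(1,-1):
    def res(q):return np.concatenate([P[i]-(q[:2]+q[2]*np.array([np.cos(q[3]+sg*i*np.radians(5)),np.sin(q[3]+sg*i*np.radians(5))])) for i in P])
    s=least_squares(res,[586,-161,95,np.radians(73)]);print(sg,s.x[:3],np.degrees(s.x[3]),s.cost)
    if sg==1 or s.cost<b.cost:b=s
A=b.x[:2]
g=lambda x,y,z:(z,np.degrees(np.arctan2(*(f(x,y,z)-A)[::-1])).round(2),np.hypot(*(f(x,y,z)-A)).round(1))
print("line",g(385,371,21),g(430,370,21))
for z in(22,26,31):print("tip",g(376,383,z),"base mid",g(327,388,z))
print("head line",g(175,403,36),g(310,403,36))
E
```

```text
1 [ 588.24360423 -160.98321842   94.05900878] 72.87260660058742 0.31355721309541856
-1 [618.45804823  12.52684783 -90.96647077] 87.33811068490033 295.09541903436184
line (21, np.float64(72.81), np.float64(93.3)) (21, np.float64(72.87), np.float64(100.4))
tip (22, np.float64(71.75), np.float64(91.8)) base mid (22, np.float64(71.13), np.float64(84.1))
tip (26, np.float64(72.44), np.float64(91.9)) base mid (26, np.float64(71.9), np.float64(84.2))
tip (31, np.float64(73.3), np.float64(92.0)) base mid (31, np.float64(72.84), np.float64(84.4))
head line (36, np.float64(72.14), np.float64(61.7)) (36, np.float64(72.19), np.float64(82.1))
```

{"fn": "carry_out", "kwargs": {
  "steps": [0, 0, -1, 0, 0, 0, 1, 0, 0, -1, 0, 0, 0, 1, 0, 0, -1, 0, 0, 0, 1, 0, 0, -1, 0, 0, 0, 1, 0, 0, -1, 0, 0, 0, 1, 0, 0, -1, 0, 0, 0, 1, 0, 0, -1, 0, 0, 0, 1, 0, 0, -1, 0, 0, 0, 1, 0, 0, -1, 0, 0, 0, 1, 0, 0, -1, 0, 0, 0, 1, 0, 0, -1, 0, 0, 0, 1, 0, 0, 0, 0, 0, 0, 1]
}}

```text
clock: 11.35
ee_pos: [611.2, -72.6, 151.5]
tool_rot: [-0.001, 0.798, 0.603, -0.001]
contact_force: [0.2, 0.4, -0.6]
opening: 1.002
grip_force: 0.0
```

```bash
python3 - <<'E'
from plant import robot
from h import *
s=robot.get_state();print(s["ee_pos"],s["tool_rot"],s["contact_force"])
c=robot.camera("wrist");np.savez("w5.npz",**c);print(c["eye"])
u,v=proj(c,(615.6,-72,21)).astype(int)
x0=max(0,u-65);y0=max(0,v-55);print(u,v,x0,y0)
cr=c["image"][y0:y0+110,x0:x0+130]
cv2.imwrite("pics/w5c.png",cv2.resize(cr,None,fx=5,fy=5,interpolation=cv2.INTER_CUBIC))
E
```

```text
[611.19643268 -72.61192078 151.47809223] [-5.88596044e-04  7.97760867e-01  6.02973354e-01 -6.22456592e-04] [ 0.17162716  0.35589585 -0.61296188]
[632.12063933  -2.72192279 286.13833622]
258 183 193 128
```

View pics/w5c.png

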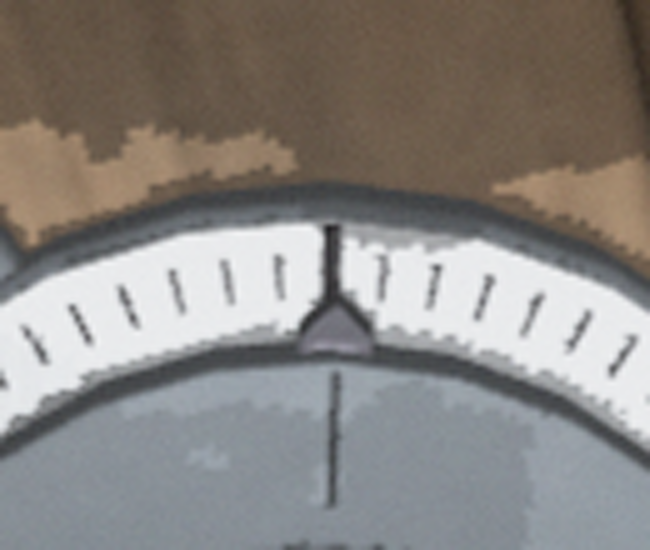

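The parallax-free view shows the tip at x=335 against the long line at x=332, a difference of about 0.3°, so the head is set. I'll go back to the ball to tighten.

{"fn": "carry_out", "kwargs": {
  "steps": [0, 0, 0.88, -0.04, -0.76, 0.1, 1, 0, 0, 0.88, -0.04, -0.76, 0, 1, 0, 0, 0.88, -0.04, -0.76, 0, 1, 0, 0, 0.88, -0.04, -0.75, 0, 1, 0, 0, 0.88, -0.03, -0.75, 0, 1, 0, 0, 0.88, -0.03, -0.75, 0, 1, 0, 0, 0, 0, 0, 0, 1]
}}

```text
clock: 12.1
ee_pos: [600.6, -303.6, 156.8]
tool_rot: [0.001, 0.526, 0.85, -0.001]
contact_force: [1.0, -0.2, -0.1]
opening: 1.002
grip_force: 0.0
```

```bash
python3 - <<'E'
from plant import robot
from h import *
s=robot.get_state();print(s["ee_pos"],s["tool_rot"],s["contact_force"])
c=robot.camera("wrist")
im=c["image"];u,v=proj(c,(600,-299,95)).astype(int);print(u,v)
m=(im.max(2)<45).astype(np.uint8)[v-35:v+35,u-35:u+35]
n,l,st,ce=cv2.connectedComponentsWithStats(cv2.morphologyEx(m,cv2.MORPH_OPEN,np.ones((7,7))))
for i in range(1,n):
    uv=ce[i]+[u-35,v-35];print(st[i],uv,ray(c,uv,95))
E
```

```text
[ 600.64987764 -303.55545741  156.84728299] [ 5.04121830e-04  5.26060713e-01  8.50446448e-01 -8.43376730e-04] [ 0.95335625 -0.23142893 -0.05462928]
255 208
[ 18  20  37  38 935] [258.00427807 208.97647059] [ 601.66495675 -298.81064645   95.        ]
```

{"fn": "carry_out", "kwargs": {
  "steps": [0, 0, 0, 0.02, 0.1, -0.5, 1, 0, 0, 0, 0, 0, -0.5, 1, 0, 0, 0, 0, 0, -0.4, 1, 0, 0, 0, 0, 0, 0, 0.5, 0, 0, 0, 0, 0, 0, 0.5, 0, 0, 0, 0, 0, 0, 0.5]
}}

```text
clock: 12.75
ee_pos: [603.9, -293.8, 88.5]
tool_rot: [0.001, 0.526, 0.85, 0.0]
contact_force: [0.7, -0.5, 0.1]
opening: 0.52
grip_force: 0.0
```

```bash
python3 - <<'E'
from plant import robot
from arc import *
s=robot.get_state();print(s["ee_pos"],s["tool_rot"],s["contact_force"])
C=np.array((566.4,-231.7));p=s["ee_pos"][:2];print(np.degrees(np.arctan2(*(p-C)[::-1])),np.hypot(*(p-C)))
q=s["tool_rot"];print("yang",np.degrees(np.arctan2(2*q[2]**2-1,2*q[1]*q[2])))
rows(C,75,[-62]+list(np.arange(-66,-95,-4))+list(np.arange(-96.5,-145,-2.5)),p)
E
```

```text
[ 603.85634414 -293.75809618   88.47365017] [1.14182983e-03 5.26198907e-01 8.50360740e-01 1.38025363e-04] [ 0.67029335 -0.48309876  0.13118667]
-58.88612015993567 72.485757348021
yang 26.501908864678697
0, 0, -0.5, -0.14, -0.13, 0,
0, 0, -0.5, -0.1, -0.04, 0,
0, 0, -0.5, -0.1, -0.03, 0,
0, 0, -0.5, -0.1, -0.03, 0,
0, 0, -0.5, -0.1, -0.01, 0,
0, 0, -0.5, -0.1, -0.02, 0,
0, 0, -0.5, -0.11, 0.0, 0,
0, 0, -0.5, -0.1, 0.0, 0,
0, 0, -0.31, -0.07, 0.01, 0,
0, 0, -0.31, -0.06, 0.01, 0,
0, 0, -0.32, -0.07, 0.01, 0,
0, 0, -0.31, -0.06, 0.02, 0,
0, 0, -0.31, -0.07, 0.01, 0,
0, 0, -0.31, -0.06, 0.02, 0,
0, 0, -0.32, -0.06, 0.03, 0,
0, 0, -0.31, -0.06, 0.02, 0,
0, 0, -0.31, -0.06, 0.03, 0,
0, 0, -0.31, -0.06, 0.03, 0,
0, 0, -0.32, -0.05, 0.03, 0,
0, 0, -0.31, -0.06, 0.04, 0,
0, 0, -0.31, -0.05, 0.04, 0,
0, 0, -0.31, -0.05, 0.04, 0,
0, 0, -0.32, -0.05, 0.04, 0,
0, 0, -0.31, -0.05, 0.04, 0,
0, 0, -0.31, -0.05, 0.05, 0,
0, 0, -0.31, -0.04, 0.05, 0,
0, 0, -0.32, -0.04, 0.05, 0,
0, 0, -0.31, -0.04, 0.05, 0,
[ 505.85634414 -275.75809618] -144.0
```

{"fn": "carry_out", "kwargs": {
  "steps": [0, 0, -0.5, -0.14, -0.13, 0, 0.5, 0, 0, -0.5, -0.1, -0.04, 0, 0.5, 0, 0, -0.5, -0.1, -0.03, 0, 0.5, 0, 0, -0.5, -0.1, -0.03, 0, 0.5, 0, 0, -0.5, -0.1, -0.01, 0, 0.5, 0, 0, -0.5, -0.1, -0.02, 0, 0.5]
}}

```text
clock: 13.35
ee_pos: [572.1, -307.3, 89.0]
tool_rot: [0.002, 0.693, 0.721, 0.001]
contact_force: [1.0, 0.5, -0.8]
opening: 0.502
grip_force: 0.4
```

{"fn": "carry_out", "kwargs": {
  "steps": [0, 0, -0.5, -0.11, 0, 0, 0.5, 0, 0, -0.5, -0.1, 0, 0, 0.5, 0, 0, -0.31, -0.07, 0.01, 0, 0.5, 0, 0, -0.31, -0.06, 0.01, 0, 0.5]
}}

```text
clock: 13.75
ee_pos: [555.1, -306.6, 89.0]
tool_rot: [0.002, 0.769, 0.639, 0.001]
contact_force: [1.6, -0.4, -0.7]
opening: 0.498
grip_force: 0.5
```

{"fn": "carry_out", "kwargs": {
  "steps": [0, 0, -0.32, -0.07, 0.01, 0, 0.5, 0, 0, -0.31, -0.06, 0.02, 0, 0.5]
}}

```text
clock: 13.95
ee_pos: [548.7, -305.2, 89.0]
tool_rot: [0.002, 0.797, 0.604, 0.001]
contact_force: [1.1, -1.5, -1.3]
opening: 0.5
grip_force: 0.7
```

{"fn": "carry_out", "kwargs": {
  "steps": [0, 0, -0.31, -0.07, 0.01, 0, 0.5, 0, 0, -0.31, -0.06, 0.02, 0, 0.5, 0, 0, -0.32, -0.06, 0.03, 0, 0.5]
}}

```text
clock: 14.25
ee_pos: [539.9, -302.3, 89.0]
tool_rot: [0.003, 0.835, 0.551, 0.001]
contact_force: [3.5, -1.8, -2.5]
opening: 0.5
grip_force: 1.9
```

{"fn": "carry_out", "kwargs": {
  "steps": [0, 0, -0.31, -0.06, 0.02, 0, 0.5, 0, 0, -0.31, -0.06, 0.03, 0, 0.5, 0, 0, -0.31, -0.06, 0.03, 0, 0.5]
}}

```text
clock: 14.55
ee_pos: [531.6, -298.6, 89.1]
tool_rot: [0.003, 0.869, 0.495, 0.002]
contact_force: [5.3, -1.2, -4.4]
opening: 0.5
grip_force: 2.8
```

{"fn": "carry_out", "kwargs": {
  "steps": [0, 0, -0.32, -0.05, 0.03, 0, 0.5, 0, 0, -0.31, -0.06, 0.04, 0, 0.5, 0, 0, -0.31, -0.05, 0.04, 0, 0.5]
}}

```text
clock: 14.85
ee_pos: [524.0, -293.7, 89.3]
tool_rot: [0.004, 0.899, 0.437, 0.002]
contact_force: [7.1, -4.5, -5.6]
opening: 0.495
grip_force: 3.9
```

```bash
python3 - <<'E'
from plant import robot
from arc import *
s=robot.get_state();C=np.array((566.4,-231.7));p=s["ee_pos"][:2];a=np.arctan2(*(p-C)[::-1]);print(np.degrees(a),np.hypot(*(p-C)),s["contact_force"],s["moment"],s["grip_force"])
print("tang",s["contact_force"][:2]@[-np.sin(a),np.cos(a)])
E
```

```text
-124.32995366272314 75.12542011764887 [ 7.06506991 -4.49523906 -5.6349499 ] [-0.65238206 -0.93281159 -0.01030531] 3.9300481975078583
tang 8.369485335970335
```

{"fn": "carry_out", "kwargs": {
  "steps": [0, 0, -0.31, -0.05, 0.04, 0, 0.5, 0, 0, -0.32, -0.05, 0.04, 0, 0.5]
}}

```text
clock: 15.05
ee_pos: [519.4, -290.1, 89.5]
tool_rot: [0.004, 0.918, 0.398, 0.003]
contact_force: [6.8, -3.9, -4.9]
opening: 0.499
grip_force: 4.0
```

```bash
cat > f.py <<'E'
from plant import robot
import numpy as np
s=robot.get_state();C=np.array((566.4,-231.7));p=s["ee_pos"][:2];a=np.arctan2(*(p-C)[::-1]);print(np.degrees(a),np.hypot(*(p-C)),s["contact_force"],s["grip_force"])
print("tang",s["contact_force"][:2]@[-np.sin(a),np.cos(a)])
E
python3 f.py
```

```text
-128.82504201679205 74.99871796429717 [ 6.80638128 -3.87033614 -4.85771143] 3.995131552219391
tang 7.729092248189152
```

{"fn": "carry_out", "kwargs": {
  "steps": [0, 0, -0.25, -0.04, 0.035, 0, 0.5, 0, 0, -0.2, -0.03, 0.03, 0, 0.5]
}}

```text
clock: 15.25
ee_pos: [516.1, -287.2, 89.7]
tool_rot: [0.004, 0.93, 0.369, 0.003]
contact_force: [5.5, -5.5, -4.0]
opening: 0.502
grip_force: 4.3
```

```bash
python3 f.py
```

```text
-132.1864378821455 74.92391566285778 [ 5.51843444 -5.4592346  -3.97068271] 4.309281259775162
tang 7.755081804057356
```

{"fn": "carry_out", "kwargs": {
  "steps": [0, 0, -0.3, -0.045, 0.045, 0, 0.5]
}}

```text
clock: 15.35
ee_pos: [514.2, -285.2, 89.9]
tool_rot: [0.005, 0.937, 0.349, 0.003]
contact_force: [7.1, -6.9, -5.2]
opening: 0.502
grip_force: 5.0
```

```bash
python3 f.py
```

```text
-134.29600192892136 74.78617469694561 [ 7.0615289  -6.88946055 -5.15106257] 5.027845948934555
tang 9.865589534263044
```

{"fn": "carry_out", "kwargs": {
  "steps": [0, 0, -0.12, -0.015, 0.02, 0, 0.5]
}}

```text
clock: 15.45
ee_pos: [513.6, -284.5, 89.9]
tool_rot: [0.005, 0.94, 0.341, 0.003]
contact_force: [7.8, -7.5, -7.0]
opening: 0.501
grip_force: 5.5
```

```bash
python3 f.py
```

```text
-135.00863186995218 74.65890414098602 [ 7.83376285 -7.49695955 -7.01451806] 5.510488003492355
tang 10.840421768828595
```

The pull is now about 10–11 N. I'll back off, raise and re-check the pointer.

{"fn": "carry_out", "kwargs": {
  "steps": [0, 0, 0, 0.11, -0.11, 0, 0.7, 0, 0, 0, 0, 0, 0, 1, 0, 0, 0, 0, 0, 0, 1, 0, 0, 0, 0, 0, 0.9, 1, 0, 0, 0, 0, 0, 0.7, 1, 0, 0, 0.7, 0.3, 0.71, 0, 1, 0, 0, 0.7, 0.3, 0.71, 0, 1, 0, 0, 0.7, 0.3, 0.71, 0, 1, 0, 0, 0.7, 0.3, 0.71, -0.2, 1, 0, 0, 0.7, 0.3, 0.72, -0.2, 1, 0, 0, 0.7, 0.33, 0.72, 0, 1, 0, 0, 0, 0, 0, 0, 1]
}}

```text
clock: 16.65
ee_pos: [607.2, -68.5, 146.4]
tool_rot: [-0.001, 0.799, 0.601, 0.0]
contact_force: [-0.6, 0.8, -0.1]
opening: 0.998
grip_force: 0.0
```

```bash
python3 - <<'E'
from plant import robot
from h import *
s=robot.get_state();print(s["ee_pos"],s["tool_rot"],s["contact_force"])
c=robot.camera("wrist");np.savez("w6.npz",**c);t=robot.camera("top")
u,v=proj(c,(615.6,-72,21)).astype(int)
x0=max(0,u-40);y0=max(0,v-55);print(u,v,x0,y0)
cr=cv2.resize(c["image"][y0:y0+110,x0:x0+80],None,fx=5,fy=5,interpolation=cv2.INTER_CUBIC)
b=cv2.resize(t["image"][150:220,225:275],(393,550),interpolation=cv2.INTER_CUBIC)
cv2.imwrite("pics/w6c.png",np.hstack([cr,b]))
E
```

```text
[607.18287154 -68.50220285 146.43712316] [-8.14243172e-04  7.99029350e-01  6.01291317e-01  4.33132012e-04] [-0.60300967  0.83272777 -0.13554116]
264 189 224 134
```

View pics/w6c.png

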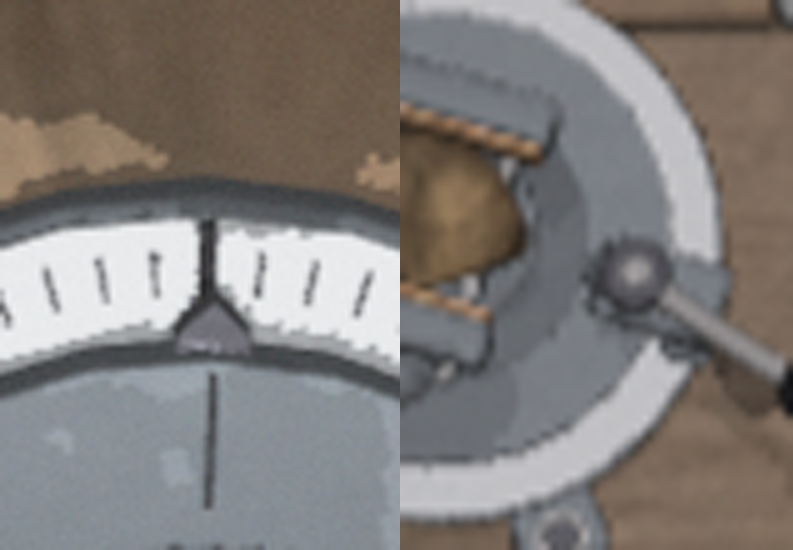

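The pointer tip is still on the long line (x≈211 against 208), the handle stayed where I left it, and the robot is touching nothing. I'll hand in.

```bash
python3 -c "
from plant import robot
print(robot.sign_off())"
```

```text
the job is handed in; nothing more can be done
None
```

I slackened the clamp, swung the head until the pointer stood on the long line (within about 0.3°), retightened the clamp to a pull of roughly 10–11 N at the ball, and handed the job in at about 17 s; no verdict was returned.

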